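# Pin the crockery cabinet shut by feel

## Task

Push the little cabinet's door fully shut, then take the yellow-handled locking pin from its wooden rest and lock the door with it: put the pin down through the slot in the cabinet's top, feel along the hidden catch strip below for its hole, and push the pin home until its collar sits flat on the cabinet top, then let go. Feel gently (never push the pin against the cabinet with more than about 20 N), and leave the teacups, pot, ladle, mug, jar and tin as they are.

Things in the scene. Friction and masses are not known exactly. Their poses are not given: they have to be found in the camera images.
- cabinet: wooden cabinet 240 mm wide, 160 deep, on a 320 mm wide, 230 mm high tiled panel behind. Origin at counter height under the carcass's middle. -x points out of its front (to the robot's right), y along its width, z up; yaw about 1.6. Carcass 30 to 210 mm above the counter, top level. Blue door: outer face at x -95 mm when shut, up to 208 mm high; hinge at x -80, y +120 mm; free edge at y -120 mm
- cabinet_door (a joint): angle of the cabinet door, 0 = shut against its stop, growing as it opens outwards; light hinge (under 0.5 N at the free edge), stays where it is left. Starts ajar, 0.25 to 0.5 rad. A small knob stands 35 mm off the door near its free edge, 90 mm above the counter: push above 120 mm
- door_push (a point): point fixed to the cabinet, axes as the cabinet: where the outer face of the SHUT door is to be pushed, 185 mm above the counter, 180 mm from the hinge; shut by pushing along the cabinet's +x
- slot_mid (a point): middle of the slot in the cabinet's aluminium-faced top, at the top face (210 mm above the counter), axes as the cabinet. The slot is 80 mm long along y, 18 mm wide along x, its walls go 45 mm straight down. Its black bristle seal hides what is below and offers no resistance. The door carries a slotted tongue (46 to 55 mm below the top), which lets the pin through only when the door is fully shut
- strip_mid (a point): point fixed to the cabinet, 60 mm under slot_mid, on the level of the unseen black catch strip's top when unpressed. The strip, 12 mm thick, has one hole, 15 mm along the slot by 19 mm across, centred across the slot, its centre -24 to +24 mm along y from here. Springs: gives from 2 N on, 1.5 N per mm, stop after 8 mm; pops up at the hole. 10 N of friction holds it along y
- pin_grip (a point): centre of the locking pin's yellow handle, a flat-sided bar 30 mm long (pin's x), 16 mm thick (pin's y, the width to grip), 46 mm high. z points up. Below it a steel collar, 28 mm across, 5 mm thick, its underside 28 mm under this point; then the round steel shank, 12 mm thick with a 3 mm chamfer at the tip, 84 mm long. About 90 g
- pin_tip (a point): the centre of the pin's lower end, 112 mm below pin_grip on the pin's axis. With the pin home it lies 84 mm below the cabinet's top face; on the unpressed strip 60 mm below it
- pin_rest: dark wooden block 70 x 70 x 60 mm, fixed; origin under its centre; the pin stands upright, loose, in a 50 mm deep 15 mm hole in its middle
- teacups: two stacked white teacups inside the cabinet, 80 mm across, 74 mm high; origin under their centre, leave alone
- pot: upturned aluminium pot, 190 mm across, 105 mm high, long black handle along its x; origin under its centre, leave alone
- ladle: steel ladle, 360 mm long along its x; origin at counter height, 115 mm from the middle of its bowl (towards +x), leave alone
- mug: red plastic mug, 80 mm across, 90 mm high; origin under its centre, leave alone
- jar: amber glass jar, 72 mm across, 110 mm high; origin under its centre, leave alone
- tin: green tin, 70 mm across, 120 mm high; origin under its centre, leave alone
Not all that is in view belongs to the job. Of the things that look like the part that bears pin_grip, the smallest one is meant.

How it is judged:
By the outcome, as a careful person would: the job done as asked, in the order asked, and still so for the second after the job is handed in, with the robot touching nothing.
It also fails if it takes over 64 s, if anything falls off the work surface, if the arm or the gripper's body presses on something with over 40 N, if the wrist force passes 120 N, or if a joint passes its speed limit or range.

## Robot

A 6-joint arm with a two-finger parallel gripper is mounted at the origin on the work surface. World frame = base frame: x ahead of the robot, y to its left, z up, the work surface at z = 0. Lengths are in m, angles in degrees, forces in N, time in s.
With the tool pointing down it reaches from about 0.325 to 0.775 m from the base axis. Payload 5.5 kg.
Tool frame: the origin (TCP) lies on the mounting face of the last link; the fingertips stand 182 mm ahead of it and the grasp point (between the pads) lies 163 mm ahead of it (r.grip_depth is the z of the grasp point in the tool frame, in m); z points along the fingers, y is the line along which they close (so a half turn about z gives the same grasp; the last joint's range is limited). The gripper opens to 88 mm and grips with 3 to 60 N. Pads are 20 mm wide; open, the fingers measure 115 mm over their backs; the gripper's body (75 mm by 178 mm) begins 61 mm behind the grasp point.
Start: joints at [-73.092, 5.22, 70.514, -0, 104.267, -3.249], TCP at [0.207, -0.563, 0.405] pointing down, gripper open.
Joint ranges: [-164.24, 164.24], [-49.07, 125.15], [9.68, 141.18], [-86.29, 266.29], [3.28, 154.24], [-151.56, 151.56]. Speed limits (degrees/s): [147.25, 147.25, 172.46, 180, 180, 180].

## Interface

Orientations are given as a 3x3 rotation matrix whose columns are the frame's x, y, z axes.
In Python, from cell import r, get_image gives the robot as it stands. The module is installed in compiled form; this text tells all that it offers.
- The arm moves only by the tool step_arm, never from a script. Its argument "motion" is a list of rows, each a list of 4 numbers: the shift along the tool's x, y, z in cm, then the turn about the tool's z in rad. A call has exactly 10 rows; each row is the pose to reach, as a shift and turn from the pose commanded when the call began, along the tool's axes at that moment; what a row does not reach only later rows make up. A row lasts 1/8 s, in which the tool goes at most 62.5 mm and 10.7 degrees, less where a joint would pass 70% of its speed; a pose out of reach is approached as far as the arm can. A call with a gripper value outside its range is refused whole. "gripper" is the closure, from 0 (fully open) to 1 (shut), set as the call begins (left out, the last holds). The fingers move at their own pace and stop on an object; the grip force is fixed at half the most. Time passes only in rows, so rows that repeat a pose let the fingers close, or fill a call up. It gives the time, the measured TCP pose, the force and the opening at its end, in the units of the state.
- r.read_state(): the state, without advancing time (a new reading comes with each control period).
- get_image(name): name is "side" or "top"; returns a dict with "image" (420x560x3 uint8, red, green, blue), "vertical_fov" (degrees; the focal length in pixels is half the picture's height over the tangent of half this angle, whatever the lens; pixels are square), "cx", "cy" (the principal point, pixels), "D" ([k1, k2, p1, p2, k3] as OpenCV has them; the pictures are not rectified), "T" (4x4, takes a point from camera to world coordinates). Camera axes: x right, y down, z forward; pixel columns grow to the right and rows downward; lengths in m; the calibration is good to about 2 mm. A picture is of the moment at which its call begins. There is no depth.
- r.sign_off(): hands the job in, once; it reports no verdict.
The state is a dict: "time": time; "q": joint angles; "dq": joint speeds; "effort": joint torques, N m; "tcp_pos": TCP position; "ee_rot": TCP orientation; "contact_force": force on the tool from outside, world axes, zero at the start; "ft_torque": the same for the moment, N m; "grip_width": finger opening in m.
Only numpy, scipy, OpenCV 4.12 (cv2) and the standard library are available. Lean on these libraries where they do the work, as an engineer would, in place of code of your own. Each camera call takes 0.05 s, during which the arm holds its last target. There are 200 camera calls.

## Working session

There is one attempt and no reset: what is moved stays moved. The work goes in short steps, Python scripts to look and compute and a tool call to move; the robot and the scene stay as the last step left them, time stands still between calls to the robot, and variables do not carry over. Pictures are saved under pics/ and viewed, on a budget of 10 in all, crops included, one or two more only if the job needs it, and the job is handed in when it is done.

Besides the shell and the picture viewer there is one more tool, called after ">>>" by a JSON object that holds its "api" and its "payload", one argument or row to a line. step_arm: Moves the arm, as the interface text tells. Its arguments: {"type":"object","properties":{"motion":{"type":"array"},"gripper":{"type":"number"}},"required":["motion"]}

```bash
mkdir -p pics; cat > h.py <<'E'
import numpy as np, cv2
from cell import r, get_image
def K(d):
    f=210/np.tan(np.radians(d["vertical_fov"])/2)
    return np.array([[f,0,d["cx"]],[0,f,d["cy"]],[0,0,1.]])
def grab(n,fn=None):
    d=get_image(n)
    if fn: cv2.imwrite("pics/"+fn,d["image"][:,:,::-1])
    return d
def ray(d,uv):
    p=cv2.undistortPoints(np.array(uv,float).reshape(-1,1,2),K(d),np.array(d["D"],float)).reshape(-1,2)
    T=np.array(d["T"]); v=np.c_[p,np.ones(len(p))]@T[:3,:3].T
    return T[:3,3],v/np.linalg.norm(v,axis=1)[:,None]
def onz(d,uv,z):
    o,v=ray(d,uv); return o+v*((z-o[2])/v[:,2])[:,None]
def tri(d1,p1,d2,p2):
    o1,v1=ray(d1,p1);o2,v2=ray(d2,p2);v1=v1[0];v2=v2[0]
    s=np.linalg.lstsq(np.c_[v1,-v2],o2-o1,rcond=None)[0]
    a=o1+s[0]*v1;b=o2+s[1]*v2
    return (a+b)/2,np.linalg.norm(a-b)
def proj(d,P):
    T=np.linalg.inv(np.array(d["T"]))
    return cv2.projectPoints(np.array(P,float).reshape(-1,3),cv2.Rodrigues(T[:3,:3])[0],T[:3,3],K(d),np.array(d["D"],float))[0].reshape(-1,2)
E
python3 - <<'E'
from h import *
a=grab("side","side0.png");b=grab("top","top0.png")
for d in(a,b):print(np.round(d["T"],3),d["vertical_fov"],d["cx"],d["cy"],d["D"])
s=r.read_state();print(s["time"],s["tcp_pos"],np.round(s["ee_rot"],3),s["contact_force"])
E
```

```text
[[ 0.988 -0.105  0.111  0.373]
 [-0.152 -0.621  0.769 -1.023]
 [-0.012 -0.777 -0.629  0.947]
 [ 0.     0.     0.     1.   ]] 51.55535946920592 280.626649644696 208.61074885090662 [0.03781607 0.         0.         0.         0.        ]
[[ 0.047 -0.979  0.199  0.195]
 [-0.999 -0.047  0.005 -0.01 ]
 [ 0.005 -0.199 -0.98   1.834]
 [ 0.     0.     0.     1.   ]] 42.53196647722173 275.4523207746106 209.4858320103443 [0.06271884 0.         0.         0.         0.        ]
0.1 [ 0.20677965 -0.563299    0.40363797] [[ 0.939  0.345 -0.   ]
 [ 0.345 -0.939  0.002]
 [ 0.    -0.002 -1.   ]] [ 0.53604599  0.50590355 -0.09605115]
```

View pics/side0.png

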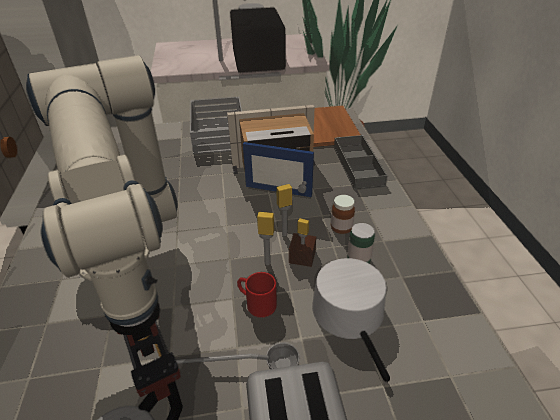

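View pics/top0.png

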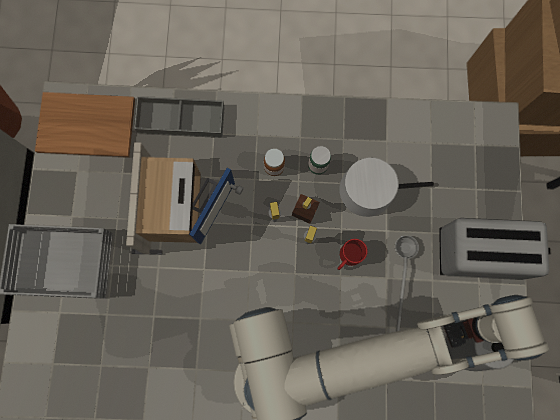

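Candidate pins with yellow handles: side (285,196), (266,224) and (303,228), which in the top view are (275,211), (311,234) and (307,203). The (303,228)/(307,203) one is the smallest and stands in the dark wooden rest, so it fits the description. I'll confirm it in an enlarged crop.

```bash
python3 - <<'E'
from h import *
s=cv2.imread("pics/side0.png");t=cv2.imread("pics/top0.png")
A=cv2.resize(t[140:250,125:245],None,fx=3.3,fy=3.3,interpolation=cv2.INTER_CUBIC)
B=cv2.resize(t[180:250,255:345],None,fx=4.4,fy=3.3*1.33,interpolation=cv2.INTER_CUBIC)
C=cv2.resize(s[175:275,245:335],None,fx=4.4,fy=2.8,interpolation=cv2.INTER_CUBIC)
D=cv2.resize(s[100:200,220:350],None,fx=3.05,fy=2.3,interpolation=cv2.INTER_CUBIC)
W=np.zeros((600,800,3),np.uint8)
def put(im,x,y):
    h=min(im.shape[0],600-y);w=min(im.shape[1],800-x);W[y:y+h,x:x+w]=im[:h,:w]
put(A,0,0);put(D,0,365);put(B,400,0);put(C,400,310)
cv2.imwrite("pics/crop1.png",W)
for n,im in(("side",s),("top",t)):
    hsv=cv2.cvtColor(im,cv2.COLOR_BGR2HSV)
    m=cv2.inRange(hsv,(20,140,90),(34,255,255))
    k,l,st,c=cv2.connectedComponentsWithStats(m)
    for i in range(1,k):
        if st[i,4]>25:print(n,"yellow",st[i],c[i].round(1))
E
```

```text
side yellow [277 184  15  24 279] [284.7 195.2]
side yellow [257 212  17  23 337] [265.  222.8]
side yellow [298 218  11  17 144] [302.4 225.9]
top yellow [303 197   9  12  49] [306.7 202.2]
top yellow [270 202   9  16  97] [274.1 208.7]
top yellow [305 226  12  14  99] [310.7 232.6]
```

View pics/crop1.png

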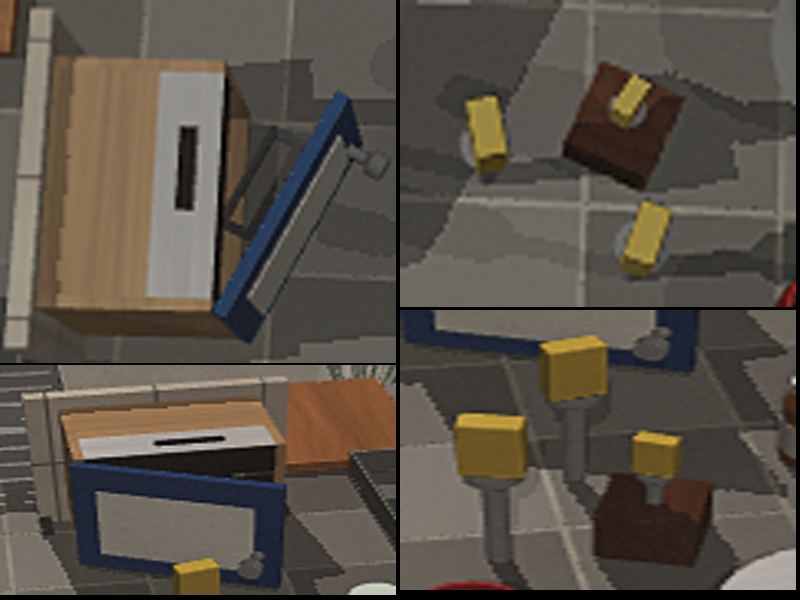

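The crop confirms it: the small pin stands in the dark rest, and the two larger ones are free-standing decoys. The slot is dark in the aluminium strip, at top about (181,191). The door is ajar. Next, the measurements.

```bash
python3 - <<'E'
from h import *
D={"side":get_image("side"),"top":get_image("top")}
import pickle;pickle.dump(D,open("d0.pkl","wb"))
t=D["top"]["image"];s=D["side"]["image"]
def slot(n,x0,y0,x1,y1):
    g=cv2.cvtColor(D[n]["image"][y0:y1,x0:x1],cv2.COLOR_RGB2GRAY)
    w=np.clip(110.-g,0,None);w[w<25]=0
    ys,xs=np.nonzero(w);ww=w[ys,xs]
    c=np.array([(xs*ww).sum(),(ys*ww).sum()])/ww.sum()
    print(n,"slot px",c+[x0,y0],"bbox",xs.min()+x0,xs.max()+x0,ys.min()+y0,ys.max()+y0,len(xs));return c+[x0,y0],np.c_[xs+x0,ys+y0]
ct,pt=slot("top",176,174,188,208)
cs,ps=slot("side",262,126,302,140)
print("top on .21",onz(D["top"],ct,.21),"side",onz(D["side"],cs,.21),"tri",tri(D["side"],cs,D["top"],ct))
P=onz(D["top"],pt,.21)[:,:2];ev,e=np.linalg.eigh(np.cov(P.T));print("slot axis",np.degrees(np.arctan2(e[1,1],e[0,1])),np.sqrt(12*ev))
# carcass / aluminium corners from crop
q=np.array([[161,72],[223,72],[148,297],[215,298],[228,62],[57,57],[210,308],[40,305]])/3.3+[125,140]-.35
Q=onz(D["top"],q,.21);print(Q.round(4))
# door corners top edge z=.208
q=np.array([[340,94],[352,103],[216,314],[250,341]])/3.3+[125,140]-.35
print("door",onz(D["top"],q,.208).round(4))
# pin
for n,px in(("pin",((302.9,225.9),(306.9,202.2))),("big1",((284.7,195.2),(274.1,208.7))),("big2",((265,222.8),(310.7,232.6)))):
    print(n,tri(D["side"],[px[0]],D["top"],[px[1]]))
E
```

```text
top slot px [180.98119658 190.5640076 ] bbox 178 184 178 203 144
side slot px [285.19397065 136.00364935] bbox 263 301 131 139 154
top on .21 [[0.5702642  0.29160308 0.21      ]] side [[0.57758372 0.2616944  0.21      ]] tri (array([0.57903297, 0.29539692, 0.18984566]), np.float64(0.008016298917757365))
slot axis -178.40617227344788 [0.01710235 0.08351419]
[[0.662  0.3225 0.21  ]
 [0.665  0.2642 0.21  ]
 [0.4469 0.3163 0.21  ]
 [0.4489 0.2549 0.21  ]
 [0.675  0.2603 0.21  ]
 [0.6717 0.4211 0.21  ]
 [0.4393 0.2587 0.21  ]
 [0.4349 0.414  0.21  ]]
door [[0.6495 0.1528 0.208 ]
 [0.6413 0.141  0.208 ]
 [0.4343 0.2531 0.208 ]
 [0.4108 0.22   0.208 ]]
pin (array([ 0.57056667, -0.10259566,  0.12183497]), np.float64(0.0022665882680412046))
big1 (array([0.53559635, 0.00242792, 0.15856357]), np.float64(0.003884456177968133))
big2 (array([ 0.46272933, -0.11597131,  0.1612356 ]), np.float64(0.0067613793404992205))
```

```bash
cat >> h.py <<'E'
def goal(P,yaw=None):
    "tool-axis shift in cm and turn about tool z in rad to bring the TCP to P, tool x at world angle yaw (deg)"
    s=r.read_state();R=np.array(s["ee_rot"]);R=R if R.shape==(3,3) else R.reshape(3,3)
    y=np.degrees(np.arctan2(R[1,0],R[0,0]))
    a=0 if yaw is None else -((yaw-y+180)%360-180)
    print("t %.2f tcp"%s["time"],np.round(s["tcp_pos"],4),"yaw %.2f"%y,"F",np.round(s["contact_force"],2),"w",round(s["grip_width"],4),"q",np.round(s["q"],0))
    print("shift cm",np.round(R.T@(np.array(P)-s["tcp_pos"])*100,2),"turn rad",round(np.radians(a),3))
E
python3 - <<'E'
from h import *;import pickle
D=pickle.load(open("d0.pkl","rb"))
g=cv2.cvtColor(D["side"]["image"],cv2.COLOR_RGB2GRAY)
print(g[126:142,264:304:2])
w=np.clip(105.-g,0,None);m=np.zeros_like(w);m[128:136,266:298]=1;w=w*m;w[w<25]=0
ys,xs=np.nonzero(w);c=np.array([(xs*w[ys,xs]).sum(),(ys*w[ys,xs]).sum()])/w.sum()
print("side slot",c,onz(D["side"],c,.21))
h=cv2.cvtColor(D["top"]["image"],cv2.COLOR_RGB2HSV)[194:214,298:318]
mk=(cv2.inRange(h,(20,140,60),(34,255,255))>0);print(np.where(mk,h[:,:,2],0))
for z in(.145,.122):
  pass
goal([.43,-.2,.47],50)
E
```

```text
[[115 117 115 120 120 124 127 127 127 124 123 122 123 127 123 121 122 122
  130 146]
 [125 126 127 126 125 123 124 126 124 122 124 120 117 131 145 147 157 170
  167 166]
 [126 124 125 123 123 123 122 119 133 147 146 157 168 167 165 164 162 162
  163 160]
 [124 121 119 132 149 148 156 168 167 164 165 165 165 169 169 159 160 162
  162 163]
 [160 171 169 168 164 166 166 167 168 173 174 179 178 163 138 166 160 160
  157 160]
 [170 165 163 165 170 176 181 184 162 143 108  61  42  22   0 161 158 158
  157 159]
 [163 162 164 153 141 112  59  41  25  11  13  16  17  14   3 159 162 163
  162 162]
 [165 162 162 110   8  15  21  14  10  13  11  36  80  83 126 166 162 162
  163 164]
 [162 164 163  80   7   8  35  80  85 129 181 178 173 173 171 164 167 165
  168 174]
 [163 164 168 176 129 180 181 175 174 170 171 168 172 171 178 180 184 161
  141  93]
 [168 168 165 169 172 169 169 173 174 177 183 185 163 144  92  47  30  20
   15  16]
 [168 167 171 169 178 179 184 164 146  93  51  32  18  17  17  21  20  22
   23  23]
 [182 186 166 142  93  50  33  22  21  20  18  20  20  26  25  25  26  25
   27 
[... 1492 characters left out ...]
 0   0   0   0   0   0
    0   0]
 [  0   0   0   0   0   0  63  98  80   0   0   0   0   0   0   0   0   0
    0   0]
 [  0   0   0   0   0   0   0   0   0   0   0   0   0   0   0   0   0   0
    0   0]
 [  0   0   0   0   0   0   0   0   0   0   0   0   0   0   0   0   0   0
    0   0]
 [  0   0   0   0   0   0   0   0   0   0   0   0   0   0   0   0   0   0
    0   0]
 [  0   0   0   0   0   0   0   0   0   0   0   0   0   0   0   0   0   0
    0   0]
 [  0   0   0   0   0   0   0   0   0   0   0   0   0   0   0   0   0   0
    0   0]]
t 0.20 tcp [ 0.2068 -0.5633  0.404 ] yaw 20.16 F [0.41 0.83 0.65] w 0.088 q [-73.   5.  71.   0. 104.  -3.]
shift cm [ 33.48 -26.42  -6.57] turn rad -0.521
```

>>> {"api": "step_arm", "payload": {
  "motion": [
    [3,-2.4,-1.5,-0.05],
    [6.5,-5,-3,-0.1],
    [10,-8,-5,-0.16],
    [13.5,-10.5,-6,-0.21],
    [17,-13.2,-6.5,-0.26],
    [20,-16,-6.5,-0.31],
    [23.5,-18.5,-6.5,-0.36],
    [27,-21,-6.5,-0.42],
    [30,-24,-6.5,-0.47],
    [33.5,-26.4,-6.5,-0.52]
  ],
  "gripper": 1
}}

```text
time: 1.45
tcp_pos: [0.4306, -0.1986, 0.4698]
ee_rot: [[0.642, 0.767, 0.0], [0.767, -0.642, -0.0], [0.0, 0.0, -1.0]]
contact_force: [0.1, -0.7, -0.3]
grip_width: 0.0005
```

```bash
python3 - <<'E'
from h import *;import pickle
goal([.618,.10,.46],91.6)
D=pickle.load(open("d0.pkl","rb"))["top"]
h=cv2.cvtColor(D["image"],cv2.COLOR_RGB2HSV)[194:214,298:318]
m=cv2.inRange(h,(20,140,110),(34,255,255));m[12:]=0
ys,xs=np.nonzero(m);P=onz(D,np.c_[xs+298,ys+194],.145)[:,:2]
ev,e=np.linalg.eigh(np.cov(P.T));print(P.mean(0),np.degrees(np.arctan2(e[1,1],e[0,1])),np.sqrt(12*ev))
E
```

```text
t 1.45 tcp [ 0.4306 -0.1986  0.4698] yaw 50.04 F [ 0.08 -0.68 -0.29] w 0.0005 q [-29. -13.  81.  -0. 112.  11.]
shift cm [34.93 -4.81  0.98] turn rad -0.725
[ 0.56988846 -0.10246522] 150.1494045882297 [0.01456711 0.02883684]
```

>>> {"api": "step_arm", "payload": {
  "motion": [
    [3.5,-0.5,0,-0.08],
    [7,-1,0,-0.16],
    [11,-1.5,0,-0.24],
    [15,-2,0,-0.32],
    [19,-2.6,0,-0.4],
    [23,-3.2,0.3,-0.48],
    [27,-3.8,0.5,-0.56],
    [31,-4.3,0.8,-0.64],
    [34.9,-4.8,1,-0.725],
    [34.9,-4.8,1,-0.725]
  ]
}}

```text
time: 2.7
tcp_pos: [0.619, 0.1001, 0.4576]
ee_rot: [[-0.029, 1.0, -0.003], [1.0, 0.029, 0.0], [0.0, -0.003, -1.0]]
contact_force: [0.9, -0.5, -0.3]
grip_width: 0.0003
```

```bash
python3 - <<'E'
from h import *
goal([.618,.10,.35],91.6);goal([.618,.22,.35],91.6)
grab("top","top1.png")
E
```

```text
t 2.70 tcp [0.619  0.1001 0.4576] yaw 91.67 F [ 0.91 -0.54 -0.34] w 0.0003 q [  6.  11.  59.   0. 110.   4.]
shift cm [-1.000e-02 -7.000e-02  1.076e+01] turn rad 0.001
t 2.70 tcp [0.619  0.1001 0.4576] yaw 91.67 F [ 0.91 -0.54 -0.34] w 0.0003 q [  6.  11.  59.   0. 110.   4.]
shift cm [11.99  0.28 10.76] turn rad 0.001
```

>>> {"api": "step_arm", "payload": {
  "motion": [
    [0,0,3,0],
    [0,0,6,0],
    [0,0,9,0],
    [0,0,10.8,0],
    [0.5,0,10.8,0],
    [2.5,0,10.8,0],
    [5,0,10.8,0],
    [7.5,0,10.8,0],
    [9.5,0,10.8,0],
    [11,0,10.8,0]
  ]
}}

```text
time: 4.0
tcp_pos: [0.6151, 0.2097, 0.3526]
ee_rot: [[-0.027, 1.0, 0.001], [1.0, 0.027, 0.0], [0.0, 0.001, -1.0]]
contact_force: [0.6, -0.1, 0.6]
grip_width: 0.001
```

>>> {"api": "step_arm", "payload": {
  "motion": [
    [0.5,0,0,0],
    [1,0,0,0],
    [1.4,0,0,0],
    [1.7,0,0,0],
    [2,0,0,0],
    [2.2,0,0,0],
    [2.3,0,0,0],
    [2.4,0,0,0],
    [2.4,0,0,0],
    [2.4,0,0,0]
  ]
}}

```text
time: 5.25
tcp_pos: [0.6146, 0.232, 0.3516]
ee_rot: [[-0.026, 1.0, -0.0], [1.0, 0.026, 0.0], [0.0, -0.0, -1.0]]
contact_force: [-0.1, -0.5, 0.7]
grip_width: 0.0007
```

>>> {"api": "step_arm", "payload": {
  "motion": [
    [0.05,0,0,0],
    [0.1,0,0,0],
    [0.15,0,0,0],
    [0.2,0,0,0],
    [0.25,0,0,0],
    [0.3,0,0,0],
    [0.35,0,0,0],
    [0.4,0,0,0],
    [0.4,0,0,0],
    [0.4,0,0,0]
  ]
}}

```text
time: 6.5
tcp_pos: [0.6146, 0.235, 0.3517]
ee_rot: [[-0.025, 1.0, -0.0], [1.0, 0.025, -0.002], [-0.002, -0.0, -1.0]]
contact_force: [-1.5, -7.0, 0.5]
grip_width: 0.0002
```

```bash
python3 - <<'E'
from h import *
goal([.618,.24,.35],91.6)
a=grab("top");b=grab("side")
A=cv2.resize(a["image"][140:250,125:245],None,fx=3.3,fy=4,interpolation=cv2.INTER_CUBIC)
B=cv2.resize(b["image"][90:200,220:340],None,fx=3.3,fy=4,interpolation=cv2.INTER_CUBIC)
cv2.imwrite("pics/crop2.png",np.hstack([A,B])[:,:,::-1])
E
```

```text
t 6.50 tcp [0.6146 0.235  0.3517] yaw 91.41 F [-1.5  -7.01  0.52] w 0.0002 q [ 18.  14.  66.  -0. 100.  17.]
shift cm [0.49 0.35 0.17] turn rad -0.003
```

View pics/crop2.png

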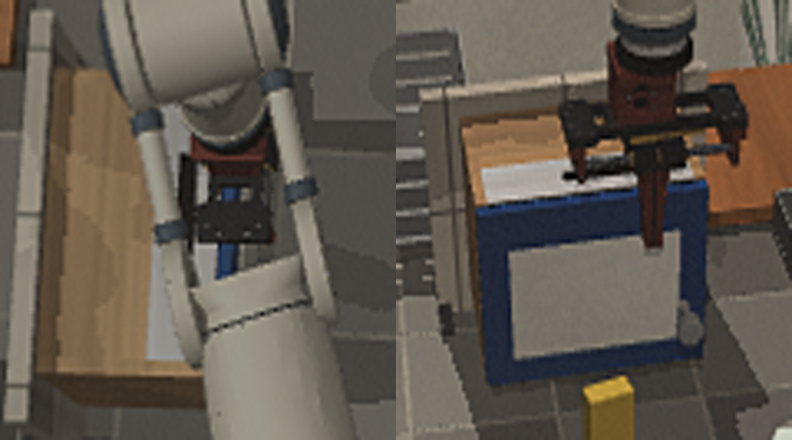

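>>> {"api": "step_arm", "payload": {
  "motion": [
    [-0.5,0,0,0],
    [-2.5,0,0,0],
    [-5,-0.5,-3,-0.1],
    [-9,-1,-6,-0.25],
    [-13,-1.8,-9,-0.4],
    [-17,-2.6,-9.8,-0.55],
    [-21,-3.4,-9.8,-0.7],
    [-25,-4.2,-9.8,-0.85],
    [-29.5,-5,-9.8,-1.02],
    [-33.6,-5.3,-9.8,-1.02]
  ]
}}

```text
time: 7.85
tcp_pos: [0.5693, -0.1035, 0.45]
ee_rot: [[-0.866, 0.5, 0.001], [0.5, 0.866, -0.0], [-0.001, 0.0, -1.0]]
contact_force: [-0.1, 0.0, 0.2]
grip_width: 0.0006
```

```bash
python3 - <<'E'
from h import *
goal([.570,-.1025,.288],150)
a=grab("top")
A=cv2.resize(a["image"][130:260,110:350],None,fx=3.3,fy=3.3,interpolation=cv2.INTER_CUBIC)
cv2.imwrite("pics/crop3.png",A[:,:,::-1])
g=cv2.cvtColor(a["image"][150:250,130:245],cv2.COLOR_RGB2HSV)
m=cv2.inRange(g,(105,120,40),(125,255,255));ys,xs=np.nonzero(m)
P=onz(a,np.c_[xs+130,ys+150],.208);
print(len(P)); q=np.polyfit(P[:,0],P[:,1],1);print("door band",P.min(0),P.max(0),q)
E
```

```text
t 7.85 tcp [ 0.5693 -0.1035  0.45  ] yaw 150.01 F [-0.13  0.03  0.25] w 0.0006 q [-14.   3.  69.   0. 109. -74.]
shift cm [-0.    0.12 16.2 ] turn rad 0.0
325
door band [0.41637555 0.23076779 0.208     ] [0.67426734 0.26179988 0.208     ] [0.02573548 0.23832276]
```

View pics/crop3.png

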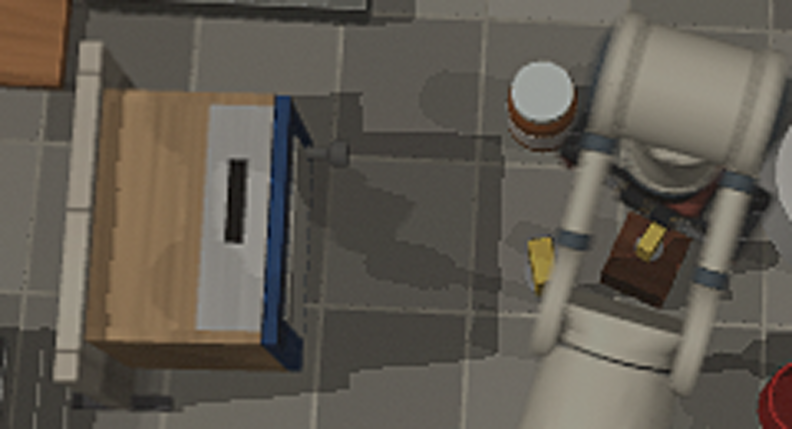

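>>> {"api": "step_arm", "payload": {
  "motion": [
    [0,0.1,1,0],
    [0,0.1,2.5,0],
    [0,0.1,4,0],
    [0,0.1,6,0],
    [0,0.1,8.5,0],
    [0,0.1,11,0],
    [0,0.1,13,0],
    [0,0.1,14.5,0],
    [0,0.1,15.6,0],
    [0,0.1,16.2,0]
  ],
  "gripper": 0.4
}}

```text
time: 9.15
tcp_pos: [0.5708, -0.1004, 0.2872]
ee_rot: [[-0.865, 0.501, -0.0], [0.501, 0.865, 0.0], [0.0, -0.0, -1.0]]
contact_force: [0.5, 0.6, -0.5]
grip_width: 0.0527
```

>>> {"api": "step_arm", "payload": {
  "motion": [
    [0,0,0,0],
    [0,0,0,0],
    [0,0,0,0],
    [0,0,0,0],
    [0,0,0,0],
    [0,0,0,0],
    [0,0,0,0],
    [0,0,-0.2,0],
    [0,0,-0.6,0],
    [0,0,-1,0]
  ],
  "gripper": 1
}}

```text
time: 10.4
tcp_pos: [0.5705, -0.1011, 0.2963]
ee_rot: [[-0.865, 0.502, -0.002], [0.502, 0.865, -0.001], [0.001, -0.002, -1.0]]
contact_force: [-1.4, -4.1, -5.0]
grip_width: 0.0163
```

>>> {"api": "step_arm", "payload": {
  "motion": [
    [0,-0.1,-0.5,0],
    [0,-0.15,-1,0],
    [0,-0.15,-2,0],
    [0,-0.15,-3.5,0],
    [0,-0.15,-6,0],
    [0,-0.15,-9.5,0],
    [0,-0.15,-13,0],
    [0,-0.15,-17,0],
    [0,-0.15,-20.5,0],
    [0,-0.15,-23,0]
  ]
}}

```text
time: 11.65
tcp_pos: [0.5693, -0.1008, 0.5316]
ee_rot: [[-0.866, 0.5, 0.004], [0.5, 0.866, 0.001], [-0.004, 0.003, -1.0]]
contact_force: [0.0, -0.2, -0.8]
grip_width: 0.0159
```

```bash
python3 - <<'E'
from h import *
goal([.570,.290,.525],91.6)
s=r.read_state();R=np.array(s["ee_rot"]);p=np.array(s["tcp_pos"])
b=grab("side");a=grab("top")
print("exp tip px",proj(b,p+R@[0,0,.163+.112-.003]),"grip",proj(b,p+R@[0,0,.160]))
c=proj(b,p+R@[0,0,.2])[0].astype(int);print(c)
B=cv2.resize(b["image"][c[1]-60:c[1]+90,c[0]-60:c[0]+60],None,fx=4,fy=4,interpolation=cv2.INTER_CUBIC)
cv2.imwrite("pics/crop4.png",B[:,:,::-1])
E
```

```text
t 11.65 tcp [ 0.5693 -0.1008  0.5316] yaw 150.02 F [ 0.01 -0.18 -0.77] w 0.0159 q [-13.   6.  57.   0. 117. -73.]
shift cm [19.47 33.89  0.68] turn rad 1.02
exp tip px [[304.19396962 186.61881397]] grip [[305.01285315 150.58462328]]
[304 163]
```

View pics/crop4.png

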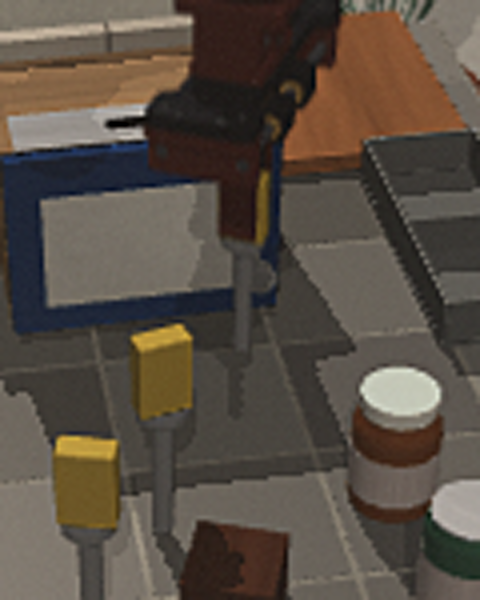

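```bash
python3 - <<'E'
from h import *
s=r.read_state();R=np.array(s["ee_rot"]);p=np.array(s["tcp_pos"])
b=grab("side");a=grab("top")
for k in(.145,.163,.182,.163+.025,.163+.028,.163+.112):print(k,proj(b,p+R@[0,0,k])[0].round(1),proj(a,p+R@[0,0,k])[0].round(1))
g=b["image"].astype(int)
for y in range(150,212):print(y,g[y,298:313].sum(1) if 0 else g[y,298:313].mean(1).astype(int) if 0 else [int(v) for v in g[y,298:312].mean(-1)])
h=cv2.cvtColor(b["image"],cv2.COLOR_RGB2HSV)[135:180,295:320]
ys,xs=np.nonzero(cv2.inRange(h,(20,140,60),(34,255,255)));print("yellow",xs.min()+295,xs.max()+295,ys.min()+135,ys.max()+135)
E
```

```text
0.145 [305.3 145. ] [312.2 182.3]
0.163 [305.2 151.2] [311.8 183.8]
0.182 [305.  157.6] [311.3 185.4]
0.188 [305.  159.6] [311.1 185.9]
0.191 [305.  160.6] [311.1 186.2]
0.275 [304.5 187.2] [309.2 192.7]
150 [79, 33, 28, 30, 27, 27, 32, 30, 27, 25, 44, 79, 70, 46]
151 [83, 32, 28, 30, 32, 31, 29, 30, 28, 27, 51, 79, 64, 41]
152 [86, 34, 27, 29, 30, 30, 27, 28, 31, 28, 57, 81, 66, 46]
153 [82, 34, 29, 30, 28, 27, 33, 29, 27, 25, 56, 80, 64, 44]
154 [82, 31, 27, 30, 30, 28, 28, 29, 31, 23, 60, 82, 64, 43]
155 [86, 36, 27, 31, 27, 29, 30, 30, 28, 24, 57, 78, 66, 43]
156 [85, 31, 27, 31, 32, 29, 29, 30, 28, 24, 63, 82, 68, 41]
157 [81, 32, 29, 27, 30, 31, 28, 30, 27, 23, 61, 79, 66, 40]
158 [84, 35, 33, 33, 32, 31, 35, 31, 27, 25, 59, 78, 66, 37]
159 [80, 34, 29, 33, 32, 34, 32, 38, 33, 27, 59, 79, 66, 39]
160 [80, 42, 31, 36, 31, 32, 32, 36, 33, 26, 59, 78, 58, 35]
161 [95, 73, 53, 47, 49, 40, 38, 34, 33, 27, 73, 80, 47, 32]
162 [95, 69, 60, 71, 77, 74, 70, 61, 47, 48, 68, 68, 42, 32]
163 [91, 92, 56, 56, 66, 72, 74, 74, 72, 73, 71, 58, 36, 35]
164 [90, 93, 85, 71, 65, 68, 69, 71, 72, 6
[... 2208 characters left out ...]
6, 69]
201 [70, 70, 71, 56, 57, 56, 54, 69, 68, 68, 67, 70, 68, 68]
202 [67, 68, 70, 58, 58, 56, 54, 67, 70, 67, 68, 68, 70, 70]
203 [68, 68, 70, 57, 56, 57, 54, 70, 69, 68, 71, 69, 70, 66]
204 [70, 67, 69, 58, 54, 56, 55, 69, 67, 69, 68, 70, 68, 69]
205 [69, 69, 70, 69, 57, 54, 54, 67, 70, 67, 68, 68, 70, 69]
206 [66, 70, 69, 70, 55, 53, 67, 70, 69, 69, 70, 67, 70, 70]
207 [68, 67, 73, 69, 70, 67, 68, 68, 68, 68, 70, 68, 65, 69]
208 [70, 68, 68, 70, 69, 69, 69, 68, 68, 72, 68, 71, 69, 69]
209 [67, 67, 68, 68, 72, 67, 70, 69, 71, 68, 70, 68, 68, 68]
210 [70, 70, 69, 69, 67, 71, 66, 68, 69, 67, 68, 68, 68, 68]
211 [67, 70, 68, 70, 68, 70, 67, 68, 69, 72, 70, 67, 71, 70]
yellow 308 311 144 162
```

The pin hangs straight: side-view tip is at about (304.7,188), where it's predicted to be. The darker streak below it is a shadow. Moving over the slot's far end.

>>> {"api": "step_arm", "payload": {
  "motion": [
    [1,2,0,0.1],
    [3,6,0,0.22],
    [5,10,0,0.34],
    [7,14.5,0,0.46],
    [9.5,19,0,0.58],
    [12,24,0,0.7],
    [14,28.5,0,0.82],
    [15.8,32,0,0.94],
    [17,34.5,0,1.02],
    [17.3,35.25,0,1.02]
  ]
}}

```text
time: 13.1
tcp_pos: [0.597, 0.292, 0.5252]
ee_rot: [[-0.029, 1.0, -0.003], [1.0, 0.029, -0.001], [-0.001, -0.003, -1.0]]
contact_force: [0.0, -0.2, -0.4]
grip_width: 0.0159
```

```bash
python3 - <<'E'
from h import *
goal([.596,.2908,.507],91.6)
b=grab("side")
s=r.read_state();R=np.array(s["ee_rot"]);p=np.array(s["tcp_pos"])
print("tip px",proj(b,p+R@[0,0,.277]),"slot ends px",proj(b,[[.61,.2916,.21],[.53,.2893,.21]]))
B=b["image"][80:180,230:350]
cv2.imwrite("pics/crop5.png",cv2.resize(B,None,fx=6,fy=6,interpolation=cv2.INTER_CUBIC)[:,:,::-1])
E
```

```text
t 13.10 tcp [0.597  0.292  0.5252] yaw 91.68 F [ 0.04 -0.15 -0.44] w 0.0159 q [ 23.  20.  41.   0. 119.  21.]
shift cm [-0.11 -0.1   1.82] turn rad 0.001
tip px [[289.17407581 121.12989929]] slot ends px [[293.08293467 130.90838158]
 [270.18365913 133.22734276]]
```

View pics/crop5.png

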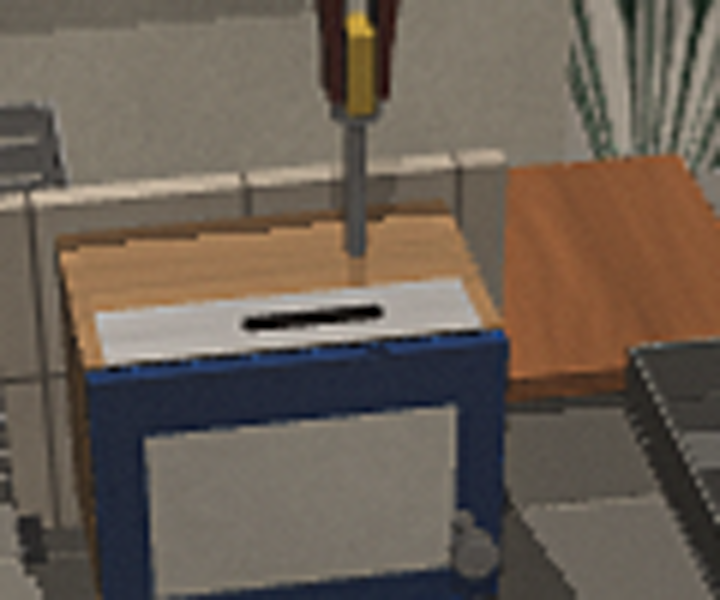

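>>> {"api": "step_arm", "payload": {
  "motion": [
    [-0.2,-0.1,0.7,0],
    [-0.2,-0.1,1.6,0],
    [-0.2,-0.1,2.5,0],
    [-0.2,-0.1,3.1,0],
    [-0.2,-0.1,3.5,0],
    [-0.2,-0.1,3.7,0],
    [-0.2,-0.1,3.85,0],
    [-0.2,-0.1,4.0,0],
    [-0.2,-0.1,4.15,0],
    [-0.2,-0.1,4.3,0]
  ]
}}

```text
time: 14.4
tcp_pos: [0.5959, 0.288, 0.4846]
ee_rot: [[-0.026, 1.0, 0.0], [1.0, 0.026, 0.0], [0.0, 0.0, -1.0]]
contact_force: [0.9, -0.0, -0.7]
grip_width: 0.0157
```

```bash
python3 - <<'E'
from h import *
goal([.596,.2908,.507],91.6)
E
```

```text
t 14.40 tcp [0.5959 0.288  0.4846] yaw 91.49 F [ 0.86 -0.02 -0.73] w 0.0157 q [ 23.  17.  49.   0. 114.  21.]
shift cm [ 0.28  0.01 -2.24] turn rad -0.002
```

>>> {"api": "step_arm", "payload": {
  "motion": [
    [0,0,0.1,0],
    [0,0,0.2,0],
    [0,0,0.3,0],
    [0,0,0.4,0],
    [0,0,0.5,0],
    [0,0,0.65,0],
    [0,0,0.8,0],
    [0,0,1.0,0],
    [0,0,1.2,0],
    [0,0,1.4,0]
  ]
}}

```text
time: 15.65
tcp_pos: [0.5959, 0.288, 0.4705]
ee_rot: [[-0.026, 1.0, -0.0], [1.0, 0.026, 0.0], [0.0, -0.0, -1.0]]
contact_force: [-0.9, 0.5, -0.4]
grip_width: 0.0159
```

>>> {"api": "step_arm", "payload": {
  "motion": [
    [0,0,0.5,0],
    [0,0,1.0,0],
    [0,0,1.5,0],
    [0,0,2.0,0],
    [0,0,2.4,0],
    [0,0,2.6,0],
    [0,0,2.8,0],
    [0,0,3.0,0],
    [0,0,3.2,0],
    [0,0,3.4,0]
  ]
}}

```text
time: 16.9
tcp_pos: [0.596, 0.288, 0.4365]
ee_rot: [[-0.026, 1.0, 0.0], [1.0, 0.026, 0.0], [0.0, 0.0, -1.0]]
contact_force: [0.4, -0.4, -1.3]
grip_width: 0.0158
```

>>> {"api": "step_arm", "payload": {
  "motion": [
    [0,0,0.2,0],
    [0,0,0.4,0],
    [0,0,0.6,0],
    [0,0,0.8,0],
    [0,0,0.9,0],
    [0,0,1.0,0],
    [0,0,1.1,0],
    [0,0,1.2,0],
    [0,0,1.2,0],
    [0,0,1.2,0]
  ]
}}

```text
time: 18.15
tcp_pos: [0.5959, 0.288, 0.4252]
ee_rot: [[-0.026, 1.0, 0.001], [1.0, 0.026, 0.0], [0.0, 0.001, -1.0]]
contact_force: [-1.9, -0.1, 4.0]
grip_width: 0.0157
```

>>> {"api": "step_arm", "payload": {
  "motion": [
    [0,0,0.1,0],
    [0,-0.1,0.1,0],
    [0,-0.15,0.1,0],
    [0,-0.2,0.1,0],
    [0,-0.25,0.1,0],
    [0,-0.3,0.1,0],
    [0,-0.35,0.1,0],
    [0,-0.4,0.1,0],
    [0,-0.4,0.1,0],
    [0,-0.4,0.1,0]
  ]
}}

```text
time: 19.4
tcp_pos: [0.5923, 0.2878, 0.4242]
ee_rot: [[-0.026, 1.0, 0.003], [1.0, 0.026, 0.001], [0.001, 0.003, -1.0]]
contact_force: [3.0, -0.2, 5.4]
grip_width: 0.016
```

>>> {"api": "step_arm", "payload": {
  "motion": [
    [0,-0.05,0,0],
    [0,-0.1,0,0],
    [0,-0.15,0,0],
    [0,-0.2,0,0],
    [0,-0.25,0,0],
    [0,-0.3,0,0],
    [0,-0.35,0,0],
    [0,-0.4,0,0],
    [0,-0.4,0,0],
    [0,-0.4,0,0]
  ]
}}

```text
time: 20.65
tcp_pos: [0.5883, 0.2877, 0.4242]
ee_rot: [[-0.026, 1.0, 0.003], [1.0, 0.026, 0.001], [0.001, 0.003, -1.0]]
contact_force: [3.0, -0.9, 6.0]
grip_width: 0.0161
```

>>> {"api": "step_arm", "payload": {
  "motion": [
    [0,-0.05,0,0],
    [0,-0.1,0,0],
    [0,-0.15,0,0],
    [0,-0.2,0,0],
    [0,-0.25,0,0],
    [0,-0.3,0,0],
    [0,-0.35,0,0],
    [0,-0.4,0,0],
    [0,-0.4,0,0],
    [0,-0.4,0,0]
  ]
}}

```text
time: 21.9
tcp_pos: [0.5843, 0.2876, 0.4242]
ee_rot: [[-0.026, 1.0, 0.003], [1.0, 0.026, 0.001], [0.001, 0.003, -1.0]]
contact_force: [3.2, -0.2, 6.3]
grip_width: 0.0154
```

>>> {"api": "step_arm", "payload": {
  "motion": [
    [0,-0.05,0,0],
    [0,-0.1,0,0],
    [0,-0.15,0,0],
    [0,-0.2,0,0],
    [0,-0.25,0,0],
    [0,-0.3,0,0],
    [0,-0.35,0,0],
    [0,-0.4,0,0],
    [0,-0.4,0,0],
    [0,-0.4,0,0]
  ]
}}

```text
time: 23.15
tcp_pos: [0.5803, 0.2875, 0.4242]
ee_rot: [[-0.026, 1.0, 0.003], [1.0, 0.026, 0.001], [0.001, 0.003, -1.0]]
contact_force: [3.4, -0.3, 5.2]
grip_width: 0.0157
```

>>> {"api": "step_arm", "payload": {
  "motion": [
    [0,-0.05,0,0],
    [0,-0.1,0,0],
    [0,-0.15,0,0],
    [0,-0.2,0,0],
    [0,-0.25,0,0],
    [0,-0.3,0,0],
    [0,-0.35,0,0],
    [0,-0.4,0,0],
    [0,-0.4,0,0],
    [0,-0.4,0,0]
  ]
}}

```text
time: 24.4
tcp_pos: [0.5763, 0.2874, 0.4242]
ee_rot: [[-0.026, 1.0, 0.003], [1.0, 0.026, 0.001], [0.001, 0.003, -1.0]]
contact_force: [3.9, 0.9, 5.3]
grip_width: 0.0155
```

>>> {"api": "step_arm", "payload": {
  "motion": [
    [0,-0.05,0,0],
    [0,-0.1,0,0],
    [0,-0.15,0,0],
    [0,-0.2,0,0],
    [0,-0.25,0,0],
    [0,-0.3,0,0],
    [0,-0.35,0,0],
    [0,-0.4,0,0],
    [0,-0.4,0,0],
    [0,-0.4,0,0]
  ]
}}

```text
time: 25.65
tcp_pos: [0.5723, 0.2874, 0.4242]
ee_rot: [[-0.026, 1.0, 0.003], [1.0, 0.026, 0.001], [0.001, 0.003, -1.0]]
contact_force: [4.2, -0.0, 4.9]
grip_width: 0.0157
```

>>> {"api": "step_arm", "payload": {
  "motion": [
    [0,-0.05,0,0],
    [0,-0.1,0,0],
    [0,-0.15,0,0],
    [0,-0.2,0,0],
    [0,-0.25,0,0],
    [0,-0.3,0,0],
    [0,-0.35,0,0],
    [0,-0.4,0,0],
    [0,-0.4,0,0],
    [0,-0.4,0,0]
  ]
}}

```text
time: 26.9
tcp_pos: [0.5683, 0.2872, 0.4242]
ee_rot: [[-0.026, 1.0, 0.003], [1.0, 0.026, 0.001], [0.001, 0.003, -1.0]]
contact_force: [3.3, -0.4, 4.7]
grip_width: 0.0157
```

>>> {"api": "step_arm", "payload": {
  "motion": [
    [0,-0.05,0,0],
    [0,-0.1,0,0],
    [0,-0.15,0,0],
    [0,-0.2,0,0],
    [0,-0.25,0,0],
    [0,-0.3,0,0],
    [0,-0.35,0,0],
    [0,-0.4,0,0],
    [0,-0.4,0,0],
    [0,-0.4,0,0]
  ]
}}

```text
time: 28.15
tcp_pos: [0.5644, 0.2871, 0.4243]
ee_rot: [[-0.026, 1.0, 0.003], [1.0, 0.026, 0.001], [0.001, 0.003, -1.0]]
contact_force: [4.9, -0.5, 5.4]
grip_width: 0.016
```

>>> {"api": "step_arm", "payload": {
  "motion": [
    [0,-0.05,0,0],
    [0,-0.1,0,0],
    [0,-0.15,0,0],
    [0,-0.2,0,0],
    [0,-0.25,0,0],
    [0,-0.3,0,0],
    [0,-0.35,0,0],
    [0,-0.4,0,0],
    [0,-0.4,0,0],
    [0,-0.4,0,0]
  ]
}}

```text
time: 29.4
tcp_pos: [0.5604, 0.287, 0.4242]
ee_rot: [[-0.026, 1.0, 0.003], [1.0, 0.026, 0.001], [0.001, 0.003, -1.0]]
contact_force: [3.1, -0.3, 4.5]
grip_width: 0.0156
```

>>> {"api": "step_arm", "payload": {
  "motion": [
    [0,-0.05,0,0],
    [0,-0.1,0,0],
    [0,-0.15,0,0],
    [0,-0.2,0,0],
    [0,-0.25,0,0],
    [0,-0.3,0,0],
    [0,-0.35,0,0],
    [0,-0.4,0,0],
    [0,-0.4,0,0],
    [0,-0.4,0,0]
  ]
}}

```text
time: 30.65
tcp_pos: [0.5557, 0.2871, 0.4221]
ee_rot: [[-0.026, 1.0, -0.004], [1.0, 0.026, -0.001], [-0.001, -0.004, -1.0]]
contact_force: [-2.1, 0.1, -1.4]
grip_width: 0.0159
```

>>> {"api": "step_arm", "payload": {
  "motion": [
    [0,-0.05,0,0],
    [0,-0.1,0,0],
    [0,-0.15,0,0],
    [0,-0.2,0,0],
    [0,-0.25,0,0],
    [0,-0.3,0,0],
    [0,-0.35,0,0],
    [0,-0.4,0,0],
    [0,-0.4,0,0],
    [0,-0.4,0,0]
  ]
}}

```text
time: 31.9
tcp_pos: [0.552, 0.2869, 0.4236]
ee_rot: [[-0.026, 1.0, 0.0], [1.0, 0.026, 0.0], [0.0, 0.0, -1.0]]
contact_force: [-0.7, 0.7, -1.0]
grip_width: 0.0161
```

>>> {"api": "step_arm", "payload": {
  "motion": [
    [0,0.1,0,0],
    [0,0.15,0,0],
    [0,0.15,0.1,0],
    [0,0.15,0.2,0],
    [0,0.15,0.3,0],
    [0,0.15,0.4,0],
    [0,0.15,0.5,0],
    [0,0.15,0.6,0],
    [0,0.15,0.6,0],
    [0,0.15,0.6,0]
  ]
}}

```text
time: 33.15
tcp_pos: [0.5535, 0.2869, 0.4177]
ee_rot: [[-0.026, 1.0, 0.0], [1.0, 0.026, 0.0], [0.0, 0.0, -1.0]]
contact_force: [-1.3, -0.7, -1.1]
grip_width: 0.0159
```

>>> {"api": "step_arm", "payload": {
  "motion": [
    [0,0,0.15,0],
    [0,0,0.3,0],
    [0,0,0.45,0],
    [0,0,0.6,0],
    [0,0,0.75,0],
    [0,0,0.9,0],
    [0,0,1.0,0],
    [0,0,1.1,0],
    [0,0,1.2,0],
    [0,0,1.2,0]
  ]
}}

```text
time: 34.4
tcp_pos: [0.5535, 0.2869, 0.4055]
ee_rot: [[-0.026, 1.0, -0.0], [1.0, 0.026, -0.0], [-0.0, -0.0, -1.0]]
contact_force: [-0.5, 0.4, -1.3]
grip_width: 0.0158
```

>>> {"api": "step_arm", "payload": {
  "motion": [
    [0,0,0.03,0],
    [0,0,0.06,0],
    [0,0,0.09,0],
    [0,0,0.12,0],
    [0,0,0.15,0],
    [0,0,0.18,0],
    [0,0,0.2,0],
    [0,0,0.2,0],
    [0,0,0.2,0],
    [0,0,0.2,0]
  ]
}}

```text
time: 35.65
tcp_pos: [0.5534, 0.2869, 0.404]
ee_rot: [[-0.026, 1.0, 0.0], [1.0, 0.026, 0.0], [0.0, 0.0, -1.0]]
contact_force: [-0.1, 0.1, 2.3]
grip_width: 0.0161
```

>>> {"api": "step_arm", "payload": {
  "motion": [
    [0,0,0.02,0],
    [0,0,0.04,0],
    [0,0,0.06,0],
    [0,0,0.07,0],
    [0,0,0.08,0],
    [0,0,0.08,0],
    [0,0,0.08,0],
    [0,0,0.08,0],
    [0,0,0.08,0],
    [0,0,0.08,0]
  ]
}}

```text
time: 36.9
tcp_pos: [0.5533, 0.2868, 0.4039]
ee_rot: [[-0.026, 1.0, 0.001], [1.0, 0.026, 0.001], [0.0, 0.001, -1.0]]
contact_force: [-1.2, -1.8, 6.7]
grip_width: 0.0164
```

```bash
python3 - <<'E'
from h import *
goal([.5535,.287,.403],91.6)
b=grab("side")
cv2.imwrite("pics/crop6.png",cv2.resize(b["image"][90:170,230:330],None,fx=7,fy=7,interpolation=cv2.INTER_CUBIC)[:,:,::-1])
E
```

```text
t 36.90 tcp [0.5533 0.2868 0.4039] yaw 91.49 F [-1.16 -1.77  6.74] w 0.0164 q [ 24.   9.  67.   0. 104.  23.]
shift cm [0.01 0.02 0.09] turn rad -0.002
```

View pics/crop6.png

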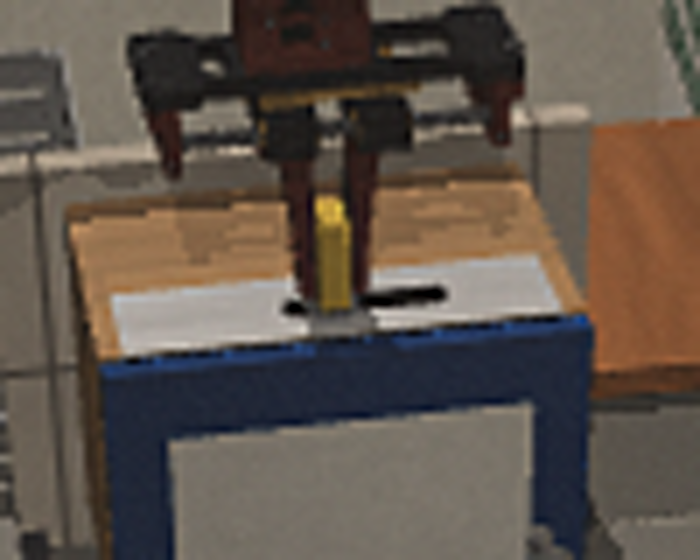

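The collar is on the aluminium, at crop (340,322), and the contact is stiff at 6.7 N. Next I'll relax the press, open the fingers and rise.

>>> {"api": "step_arm", "payload": {
  "motion": [
    [0,0,0,0],
    [0,0,0,0],
    [0,0,0,0],
    [0,0,0,0],
    [0,0,-0.05,0],
    [0,0,-0.05,0],
    [0,0,-0.05,0],
    [0,0,-0.05,0],
    [0,0,-0.05,0],
    [0,0,-0.05,0]
  ],
  "gripper": 0.5
}}

```text
time: 38.2
tcp_pos: [0.5535, 0.2869, 0.4033]
ee_rot: [[-0.026, 1.0, -0.0], [1.0, 0.026, -0.0], [-0.0, -0.0, -1.0]]
contact_force: [0.6, 0.8, -1.4]
grip_width: 0.0437
```

>>> {"api": "step_arm", "payload": {
  "motion": [
    [0,0,-0.3,0],
    [0,0,-1,0],
    [0,0,-2,0],
    [0,0,-4,0],
    [0,0,-6,0],
    [0,0,-8,0],
    [0,0,-10,0],
    [-1,0,-12,0],
    [-5,0,-13,0],
    [-9,0,-13,0]
  ]
}}

```text
time: 39.45
tcp_pos: [0.5553, 0.1962, 0.5355]
ee_rot: [[-0.027, 1.0, 0.003], [1.0, 0.027, 0.001], [0.001, 0.003, -1.0]]
contact_force: [0.5, 0.5, -0.4]
grip_width: 0.0438
```

```bash
python3 - <<'E'
from h import *
goal([.5535,.287,.403],91.6)
b=grab("side")
print("collar top/handle top expected px",proj(b,[[.5534,.287,.215],[.5534,.287,.261]]))
h=cv2.cvtColor(b["image"],cv2.COLOR_RGB2HSV)[100:145,262:292]
ys,xs=np.nonzero(cv2.inRange(h,(20,120,60),(34,255,255)));print("yellow",xs.min()+262,xs.max()+262,ys.min()+100,ys.max()+100)
cv2.imwrite("pics/crop7.png",cv2.resize(b["image"][90:190,230:330],None,fx=6,fy=6,interpolation=cv2.INTER_CUBIC)[:,:,::-1])
E
```

```text
t 39.45 tcp [0.5553 0.1962 0.5355] yaw 91.55 F [ 0.55  0.54 -0.36] w 0.0438 q [ 16.   8.  55.  -0. 118.  15.]
shift cm [ 9.07  0.02 13.26] turn rad -0.001
collar top/handle top expected px [[277.01685085 131.67088531]
 [276.78247738 119.44583208]]
yellow 274 279 119 133
```

View pics/crop7.png

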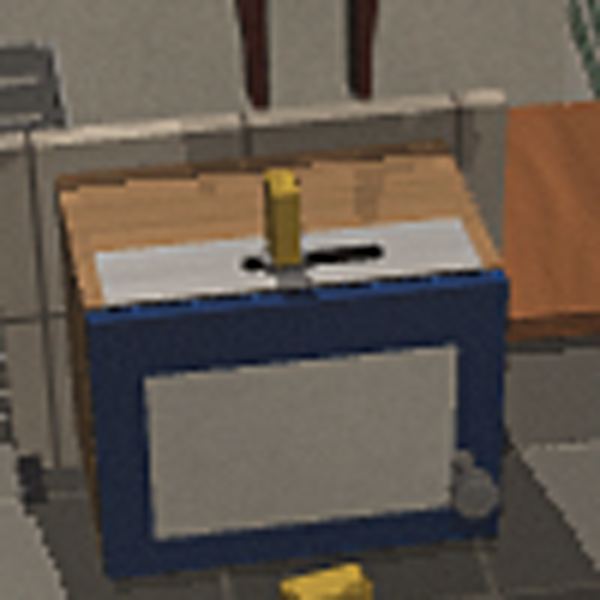

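```bash
python3 - <<'E'
from h import *
r.sign_off();s=r.read_state();print(s["time"],np.round(s["contact_force"],2))
E
```

```text
the job is handed in; nothing more can be done
the job is handed in; nothing more can be done
```

The door is shut and locked with the small yellow-handled pin, and I handed the job in at about 39.5 s of the 64 s allowed.

- **Door:** I pushed it shut until it met its stop with about 7 N, at the position predicted for the shut door. The top view then showed it closed.
- **Pin:** I took the smallest of the three yellow-handled pins, the one in the dark wooden rest, and put it down through the slot.
- **Catch hole:** I slid the pin along the strip in 4 mm steps with about 5–6 N of downward force. The hole showed about 16 mm from the slot's middle, towards the robot, where the force dropped to zero. The pin then went down freely.
- **Seating:** The collar met the cabinet top at the expected height, and I pressed it to 6.7 N before letting go. That was the highest force I read with the pin against the cabinet; readings come only at the end of each move.

**Last checks:** The final side view shows the pin upright with its collar on the top, the door shut and the gripper clear. The handle looked about 1 pixel (3 mm) low and very slightly leaning. The low reading matches an offset that camera already showed at the slot, and the lean is within pixel accuracy.

**Disagreements:** The two cameras put the slot about 4 mm apart across its width. I aimed between them, and the pin entered without touching the sides. I did not take a last picture of the other objects to confirm they were undisturbed.

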